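# Close a cam edge clamp with a T-handle hex key

## Task

Take the orange T-handle hex key out of its stand, seat it fully home in the recessed hex socket of the clamp's steel cam and only then turn it clockwise until the brass jaw is tight against the blue tube block. Feel your way in gently: never push or wrench the key hard against the clamp. Then stand the key back in its stand and let go, leaving the loose things nearby where they are.

Things in the scene. Friction and masses are not known exactly. Their poses are not given: they have to be found in the camera images.
- key: T-handle hex key, 108 mm tall, 0.28 to 0.46 kg, upright in the stand. Steel hex shaft, 17 mm across flats (19.6 across corners), its lowest 3.2 mm tapered to a flat end 15 mm across corners. Dark collar, 36 mm dia, underside 50 mm above the tip. Origin: centre of the tip; z from tip to handle, x along the handle bar; a hex corner every 60 degrees, the first 30 degrees from x.
- stand: fixed stand for the key: black 90 x 90 x 6 mm foot with a grey 62 x 62 mm block, top 58 mm above the surface. Origin: centre of the underside, z up.
- stand_hole (a point): centre of the mouth of the stand's round vertical hole (25 mm dia, 52 mm deep), level with the block's top, 58 mm above the surface; the key's collar rests on this face, its tip then 50 mm below it
- clamp: fixed cam edge clamp: aluminium base 110 x 178 x 12 mm, long side along its y; towards +y a blue tube block (60 x 70 x 40 mm) against a dark stop; a brass jaw between two dark rails; 50 mm towards -y a steel spiral cam (about 38 mm dia, top 36 mm above the surface). Highest point 52 mm. Origin: centre of the underside, z up.
- socket (a point): fixed point on the cam's turning axis, level with the cam's top face. Below it: a round recess 25 mm dia and 5 mm deep, then a hex socket 18 mm across flats, 16 mm deep. How the hexagon is turned is not measured and varies; at a wrong turn the key's taper stops 2 to 4 mm below the hex mouth, or sticks part way: lift it out, turn it a little, try again. Seated: 6 degrees of play each way.
- jaw (a joint): how far (m) the brass jaw has moved towards the block: 0 at full release, 0.0015 tight against the block, at the cam's stop. Starts between 0 and 0.0008. It moves 1 mm per radian of cam turn.
- bottle_a: loose white-capped sample bottle, 56 mm dia, 97 high, bystander; origin at the centre of its underside
- bottle_b: second sample bottle like it, bystander
- tape: loose roll of tan tape lying flat, 96 mm dia, 25 high, bystander; origin at the centre of its underside
- timer: loose white bench timer, 56 x 65 x 60 mm, bystander; origin at the centre of its underside
- key_bar (a point): centre of the key's orange flat-sided handle bar (96 long x 22 wide x 26 high, dark patches near its ends), 95 mm above the tip. Grip across the 22 mm, right over the shaft, with a firm grip (80 N or more).
- socket_floor (a point): centre of the flat floor of the socket, 21 mm below the cam's top face; the key is home when its tip is down on it. The cam resists with about 0.12 N m of friction; clockwise seen from above tightens it, 0.7 to 1.5 rad from its start to a solid stop (jaw on block). It stays as left. 0.2 N m is enough at the stop; 0.35 N m is too rough. Keep pushes to 15 N.
Not all that is in view belongs to the job. Of the things that look like the key, the smaller one is meant.

How it is judged:
On the way, in this order (a step that is already met when the one before it is completed fails the run):
1. the key stands fully home in the socket while the jaw is still open (z of key in the frame of socket below -0.019 m and horizontal distance between key and socket below 0.003 m and angle between key's own z axis and vertical below 0.1 rad and value of joint jaw below 0.001 m), for 0.1 s.
2. the jaw is tight against the block with the key still fully home (value of joint jaw above 0.00135 m and z of key in the frame of socket below -0.018 m), for 0.1 s.
At the end, for the whole second after the job is handed in: The jaw has closed by more than 1.35 mm (stop at 1.5); the key stands upright (within 0.07 rad) and at rest in the hole of its stand, tip more than 46 mm below the stand's top (collar down to within 4 mm), released (value of joint jaw above 0.00135 m and horizontal distance between key and stand_hole below 0.005 m and z of key in the frame of stand_hole below -0.046 m and angle between key's own z axis and vertical below 0.07 rad and linear speed of key below 0.01 m/s); the robot touches nothing.
It fails at once if the key is wrenched or pressed against the clamp with more than 90 N (contact force between key and clamp above 90 N).
It fails at once if the key is pressed against the clamp with more than 30 N while it is being seated (not yet home, jaw still open) (contact force between key and clamp above 30 N and z of key in the frame of socket above -0.018 m and value of joint jaw below 0.0011 m).
It fails at once if the cam is driven on towards tight (jaw between 0.95 and 1.3 mm) with the key more than 4 mm short of the socket floor (contact force between key and clamp above 1 N and z of key in the frame of socket above -0.017 m and value of joint jaw between 0.00095 and 0.0013 m).
It fails at once if a loose bystander is shoved more than 25 mm (distance of any of bottle_a, bottle_b, tape, timer from where it was at the start of the episode above 0.025 m).
It also fails if it takes over 72 s, if anything falls off the work surface, if the arm or the gripper's body presses on something with over 40 N, if the wrist force passes 120 N, or if a joint passes its speed limit or range.

## Robot

A 7-joint arm with a two-finger parallel gripper is mounted at the origin on a cart in front of the work surface, level with it; the furniture and walls round the work are solid. World frame = base frame: x ahead of the robot, y to its left, z up, the work surface at z = 0. Lengths are in m, angles in rad, forces in N, time in s.
With the tool pointing down it reaches from about 0.425 to 0.925 m from the base axis. Payload 6.8 kg.
Tool frame: the origin (TCP) lies where the fingers leave the gripper's body, on its centre line; the fingertips stand 73 mm ahead of it and the grasp point (between the pads) lies 54 mm ahead of it; z points along the fingers, y is the line along which they close (so a half turn about z gives the same grasp; the last joint's range is limited). The gripper opens to 85 mm and grips with 20 to 120 N. Pads are 22 mm wide; open, the fingers measure 114 mm over their backs; the gripper's body (76 mm by 85 mm) begins 54 mm behind the grasp point. The pads swing forward as they close: fully open they stand 13 mm farther back than shut.
Start: joints at [1.201, 0.477, 0.022, 1.555, -0.011, 1.109, -0.083], TCP at [0.175, -0.652, 0.304] pointing down, gripper open.
Joint ranges: [-2.96, 2.96], [-0.34, 2.1], [-1.41, 1.46], [0.24, 2.44], [-1.37, 4.51], [0.17, 1.92], [-2.96, 2.96]. Speed limits (rad/s): [2.39, 2.39, 3.14, 3.14, 3.14, 3.14, 3.14].

## Interface

Orientations are given as a unit quaternion [x, y, z, w].
In Python, from workcell import * gives the robot as it stands.
- The arm moves only by the tool move_arm, never from a script. Its argument "plan" is text: rows parted by semicolons, each of 6 numbers parted by spaces: the shift along the tool's x, y, z in normalised numbers (1 is 0.75 m), then the turn, a rotation vector about the tool's x, y, z in parts of the range, where 1.0 means 120 degrees. A call has exactly 8 rows; each row is the pose to reach, as a shift and turn from the pose commanded when the call began, along the tool's axes at that moment; what a row does not reach only later rows make up. A row lasts 1/8 s, in which the tool goes at most 62.5 mm and 10.7 degrees, less where a joint would pass 70% of its speed; a pose out of reach is approached as far as the arm can. A shift or turn number past 1, either way, is cut back to 1. A call with a gripper value outside its range is refused whole. "grip" is the opening, from 0 (shut) to 1 (fully open), set as the call begins (left out, the last holds). The fingers move at their own pace and stop on an object; "newtons" is the grip in N (left out, the last holds). Time passes only in rows, so rows that repeat a pose let the fingers close, or fill a call up. It gives the time, the measured TCP pose, the force, the opening and the grip force at its end, in the units of the state.
- get_obs(): the state, without advancing time (a new reading comes with each control period).
- grab_frame(name): name is "scene" or "side" or "wrist"; returns the picture (384x512x3 uint8, blue, green, red); there is no depth.
- get_calibration(name): a dict with "camera_matrix" (3x3 intrinsics, pixels), "R" (3x3) and "t" (3): a world point X has camera coordinates R X + t. Camera axes: x right, y down, z forward; pixel columns grow to the right and rows downward; lengths in m; the calibration is good to about 2 mm. A picture is of the moment at which its call begins: read the wrist's pose just before it. get_calibration takes no time and is no camera call; for the wrist camera it gives the pose at the moment of the call.
- hand_in(): hands the job in; it is judged then, once.
Trained networks look in the newest picture that a camera, given by its name, has taken for a name from the list of things; names that differ only in an ending like _2 or _b are one class to them, and where a whole thing is asked for, a point or a joint stands for the part that bears it (a point fixed in the world has none). Each returns a list of dicts, best first, with "score" (0 to 1); they miss things now and then, are a little off and sometimes report something else, mostly with a low value. They report only what shows in the picture. A call takes as long as a camera call. They do not tell look-alikes from the thing itself.
- look_for(target, camera): "point" ([column, row] as shares, 0 to 1, of the picture: columns of its width, rows of its height, amid what is visible of it).
The state is a dict: "time_s": time; "q": joint angles; "joint_vel": joint speeds; "joint_efforts": joint torques, N m; "position": TCP position; "eef_rot": TCP orientation; "ft_force": force on the tool from outside, world axes, zero at the start; "wrist_torque": the same for the moment, N m; "opening": finger opening in m; "grip_force": force on a finger pad.
Only numpy, scipy, OpenCV 4.12 (cv2) and the standard library are available. Lean on these libraries where they do the work, as an engineer would, in place of code of your own. Each camera call takes 0.05 s, during which the arm holds its last target. There are 200 camera calls.

## Working session

There is one attempt and no reset: what is moved stays moved. The work goes in short steps, Python scripts to look and compute and a tool call to move; the robot and the scene stay as the last step left them, time stands still between calls to the robot, and variables do not carry over. Pictures are saved under pics/ and viewed, at most 10 in all, crops included, and the job is handed in when it is done.

Besides the shell and the picture viewer there is one more tool, called after "Call:" as name(argument=value, ...), one argument or row to a line, values as JSON. move_arm: Moves the arm, as the interface text tells. Its arguments: {"type":"object","properties":{"plan":{"type":"string"},"grip":{"type":"number"},"newtons":{"type":"number"}},"required":["plan"]}

```bash
mkdir -p pics; ls
python3 - <<'E'
from workcell import *
import cv2,numpy as np
o=get_obs(); print({k:np.round(v,3).tolist() for k,v in o.items()})
for c in ["scene","side","wrist"]:
    im=grab_frame(c); cv2.imwrite(f"pics/{c}0.png",im)
    K=get_calibration(c); print(c,np.round(K["camera_matrix"],1).tolist(),np.round(K["R"],3).tolist(),np.round(K["t"],3).tolist())
    for n in ["key","stand","clamp","socket","key_bar"]:
        try: print(c,n,[(np.round(np.array(d["point"])*[512,384],1).tolist(),round(d["score"],2)) for d in look_for(n,c)[:4]])
        except Exception as e: print(n,e)
s,d,w=[cv2.imread(f"pics/{c}0.png") for c in ["scene","side","wrist"]]
cv2.imwrite("pics/a0.png",cv2.resize(s,(800,600),interpolation=cv2.INTER_CUBIC))
cv2.imwrite("pics/b0.png",cv2.resize(d,(800,600),interpolation=cv2.INTER_CUBIC))
E
```

```text
pics
{'time_s': 0.0, 'q': [1.201, 0.478, 0.022, 1.556, -0.012, 1.109, -0.083], 'joint_vel': [-0.0, -0.001, -0.0, 0.0, 0.0, 0.0, 0.001], 'joint_efforts': [0.001, -59.643, 1.608, -28.119, 0.012, 0.009, -0.0], 'position': [0.175, -0.652, 0.303], 'eef_rot': [0.991, 0.131, -0.0, -0.001], 'ft_force': [0.016, -0.534, -0.368], 'wrist_torque': [-0.025, -0.031, -0.025], 'grip_force': 0.0, 'opening': 0.085}
scene [[379.8, 0.0, 253.7], [0.0, 379.8, 190.6], [0.0, 0.0, 1.0]] [[-0.785, -0.62, 0.01], [-0.315, 0.385, -0.867], [0.534, -0.684, -0.498]] [0.434, 0.249, 1.127]
scene key [([243.5, 157.0], 0.81), ([232.0, 212.8], 0.8), ([221.1, 187.2], 0.68)]
scene stand [([230.8, 233.5], 0.86)]
scene clamp [([285.8, 198.9], 0.93)]
scene socket [([281.0, 201.4], 0.91)]
scene key_bar [([243.0, 155.4], 0.71), ([235.1, 213.5], 0.62)]
side [[450.3, 0.0, 248.5], [0.0, 450.3, 195.4], [0.0, 0.0, 1.0]] [[-0.962, -0.271, -0.021], [-0.151, 0.595, -0.789], [0.226, -0.757, -0.614]] [0.528, 0.137, 1.469]
side key [([248.3, 223.3], 0.95), ([215.9, 154.5], 0.63), ([268.7, 188.8], 0.32)]
side stand [([247.8, 240.9], 0.83)]
side clamp [([267.9, 191.7], 0.98), ([265.6, 303.0], 0.65)]
side socket [([270.6, 192.8], 0.93)]
side key_bar [([214.0, 152.8], 0.78), ([252.4, 246.0], 0.73), ([244.6, 224.9], 0.7), ([197.8, 196.5], 0.32)]
wrist [[287.5, 0.0, 256.4], [0.0, 287.5, 190.6], [0.0, 0.0, 1.0]] [[0.258, -0.966, 0.001], [-0.927, -0.248, 0.282], [-0.272, -0.073, -0.959]] [-0.674, -0.037, 0.379]
wrist key []
wrist stand []
wrist clamp []
wrist socket []
wrist key_bar []
```

View pics/a0.png

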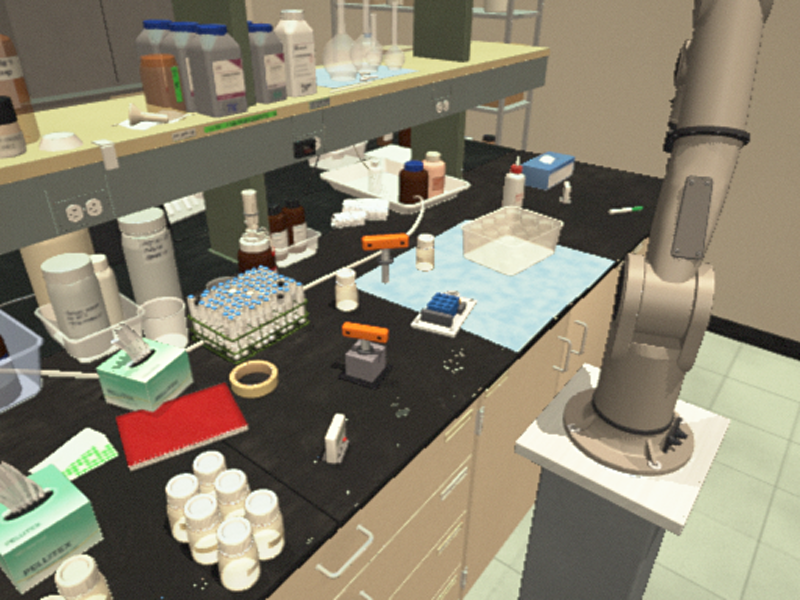

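View pics/b0.png

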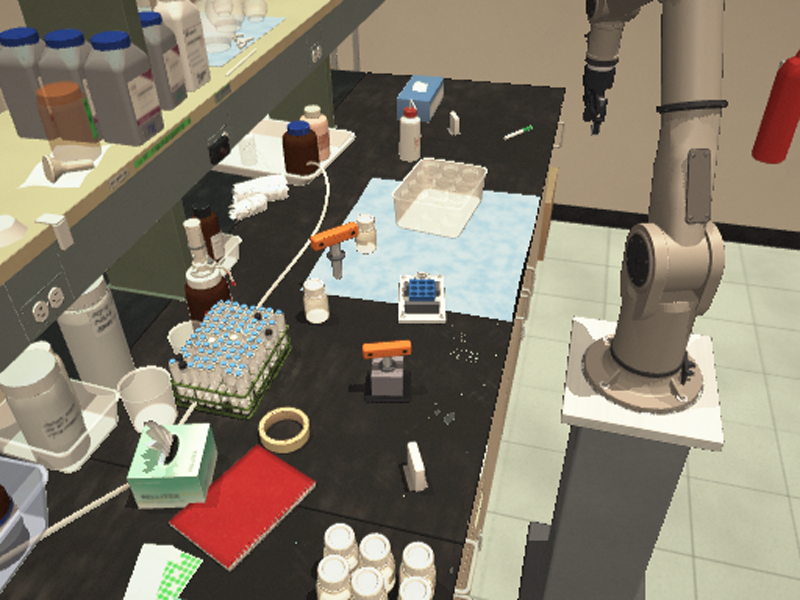

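Scene (800 px): the small key is in the grey stand at (365,345), the larger look-alike stands free at (385,250), and the clamp is at (445,312). Side view: key (387,350), look-alike (335,240), clamp (422,298).

```bash
cat > h.py <<'E'
from workcell import *
import cv2,numpy as np
from scipy.spatial.transform import Rotation as Rn
def ray(c,p,cal=None):
    K=cal or get_calibration(c); R=np.array(K["R"]);t=np.array(K["t"])
    d=R.T@np.linalg.inv(K["camera_matrix"])@np.array([p[0],p[1],1.]); return -R.T@t,d/np.linalg.norm(d)
def onz(c,p,z,cal=None):
    o,d=ray(c,p,cal); return o+d*(z-o[2])/d[2]
def proj(c,X,cal=None):
    K=cal or get_calibration(c); q=np.array(K["camera_matrix"])@(np.array(K["R"])@np.array(X)+np.array(K["t"])); return q[:2]/q[2]
def tri(rs):
    A=sum(np.eye(3)-np.outer(d,d) for o,d in rs); b=sum((np.eye(3)-np.outer(d,d))@o for o,d in rs); return np.linalg.solve(A,b)
def pts(n,c): return [(np.round(np.array(d["point"])*[512,384],1).tolist(),round(d["score"],2)) for d in look_for(n,c)[:4]]
def rel(pos,yaw_y):
    """plan numbers from the present (measured) TCP to TCP position pos, tool down, y axis along world angle yaw_y(deg)"""
    o=get_obs(); R0=Rn.from_quat(o["eef_rot"]); best=None
    for a in (yaw_y,yaw_y+180):
        a=np.radians(a); y=np.array([np.cos(a),np.sin(a),0]); z=np.array([0,0,-1]); R1=Rn.from_matrix(np.c_[np.cross(y,z),y,z])
        rv=(R0.inv()*R1).as_rotvec(degrees=True)
        if best is None or np.linalg.norm(rv)<np.linalg.norm(best): best=rv
    return np.round(R0.inv().apply(np.array(pos)-o["position"]),4),np.round(best,2)
E
python3 - <<'E'
from h import *
B={"bar":((233.6,212.5),(247.7,223.4)),"sock":((281,201.4),(270.6,192.8)),"bigbar":((246,154.5),(214,152))}
for k,(a,b) in B.items(): print(k,np.round(tri([ray("scene",a),ray("side",b)]),3),np.round(onz("scene",a,.103),3),np.round(onz("scene",a,.036),3),np.round(onz("side",b,.036),3))
for n in ["bottle_a","tape","timer","clamp","stand"]:
    for c in ["scene","side"]: print(n,c,[(p,s,np.round(onz(c,p,.03),3).tolist()) for p,s in pts(n,c)])
# bar ends
for c,(u,v) in {"scene":((343,330),(388,336)),"side":((364,350),(411,347))}.items():
    a,b=[onz(c,np.array(p)*.64,.103) for p in (u,v)]; print(c,a.round(3),b.round(3),np.degrees(np.arctan2(*(b-a)[1::-1])))
print(Rn.from_quat(get_obs()["eef_rot"]).as_matrix().round(3))
K=get_calibration("wrist");print((-np.array(K["R"]).T@K["t"]).round(3))
E
```

```text
bar [0.5   0.175 0.101] [0.498 0.175 0.103] [0.567 0.098 0.036] [0.521 0.105 0.036]
sock [ 0.489 -0.086  0.026] [0.419 0.022 0.103] [ 0.479 -0.07   0.036] [ 0.487 -0.075  0.036]
bigbar [ 0.724 -0.162  0.121] [ 0.752 -0.198  0.103] [ 0.846 -0.312  0.036] [ 0.774 -0.284  0.036]
bottle_a scene [([269.5, 161.8], 0.59, [0.722, -0.328, 0.03]), ([221.9, 186.8], 0.52, [0.732, -0.021, 0.03])]
bottle_a side [([235.5, 147.3], 0.77, [0.702, -0.349, 0.03]), ([198.3, 191.9], 0.76, [0.744, -0.024, 0.03])]
tape scene [([161.5, 246.5], 0.94, [0.62, 0.379, 0.03])]
tape side [([183.9, 280.2], 0.82, [0.635, 0.383, 0.03])]
timer scene [([214.7, 282.1], 0.77, [0.383, 0.39, 0.03])]
timer side [([265.8, 299.5], 0.84, [0.388, 0.391, 0.03])]
clamp scene [([285.8, 198.9], 0.93, [0.481, -0.105, 0.03])]
clamp side [([267.9, 191.7], 0.98, [0.499, -0.087, 0.03]), ([265.6, 303.0], 0.65, [0.386, 0.402, 0.03])]
stand scene [([230.8, 233.5], 0.86, [0.497, 0.192, 0.03])]
stand side [([247.8, 240.9], 0.83, [0.5, 0.179, 0.03])]
scene [0.539 0.198 0.103] [0.452 0.157 0.103] -154.38986450703158
side [0.542 0.191 0.103] [0.455 0.16  0.103] -160.11463141906563
[[ 0.966  0.259  0.   ]
 [ 0.259 -0.966  0.   ]
 [ 0.    -0.    -1.   ]]
[ 0.243 -0.632  0.374]
```

The rows are not in the units I measure in: shifts go in shares of 0.75 m and turns go in shares of 120 degrees. I convert before sending: -0.36 m / 0.75 = -0.48, 0.32 m / 0.75 = 0.4267.

Call:
move_arm(
  plan="0.0533 -0.06 0 0 0 0; 0.1067 -0.12 0 0 0 0; 0.16 -0.18 0 0 0 0; 0.2133 -0.24 0 0 0 0; 0.2667 -0.3 0 0 0 0; 0.32 -0.36 0 0 0 0; 0.3733 -0.42 0 0 0 0; 0.4267 -0.48 0 0 0 0",
)

```text
time_s: 2.4
position: [0.3913, -0.2197, 0.3044]
eef_rot: [0.991, 0.13, 0.0, 0.0]
ft_force: [0.6, -0.4, -0.1]
opening: 0.0854
grip_force: 0.0
```

To row units: -0.135 m / 0.75 = -0.18, 0.12 m / 0.75 = 0.16.

Call:
move_arm(
  plan="0.0533 -0.06 0 0 0 0; 0.1067 -0.12 0 0 0 0; 0.16 -0.18 0 0 0 0; 0.16 -0.18 0 0 0 0; 0.16 -0.18 0 0 0 0; 0.16 -0.18 0 0 0 0; 0.16 -0.18 0 0 0 0; 0.16 -0.18 0 0 0 0",
)

```text
time_s: 3.4
position: [0.4714, -0.0607, 0.3039]
eef_rot: [0.992, 0.13, -0.0, 0.0]
ft_force: [0.3, 0.4, 0.1]
opening: 0.0856
grip_force: 0.0
```

Run:
```python
from h import *
import json
o=get_obs();print(o["time_s"],np.round(o["position"],4),np.round(o["joint_vel"],3).tolist())
K=get_calibration("wrist"); im=grab_frame("wrist"); cv2.imwrite("pics/w1.png",im)
json.dump({k:np.array(v).tolist() for k,v in K.items()},open("w1.json","w"))
for n in ["socket","clamp","key","stand","key_bar"]: print(n,pts(n,"wrist"))
cv2.imwrite("pics/w1b.png",cv2.resize(im,(800,600),interpolation=cv2.INTER_CUBIC))
```

```text
3.4 [ 0.4714 -0.0607  0.3039] [-0.004, 0.001, -0.004, -0.004, 0.001, -0.001, 0.001]
socket [([311.8, 151.6], 0.88)]
clamp [([311.3, 151.5], 0.78)]
key [([19.4, 92.1], 0.93)]
stand [([77.2, 90.3], 0.96)]
key_bar [([20.2, 97.3], 0.85)]
```

View pics/w1b.png

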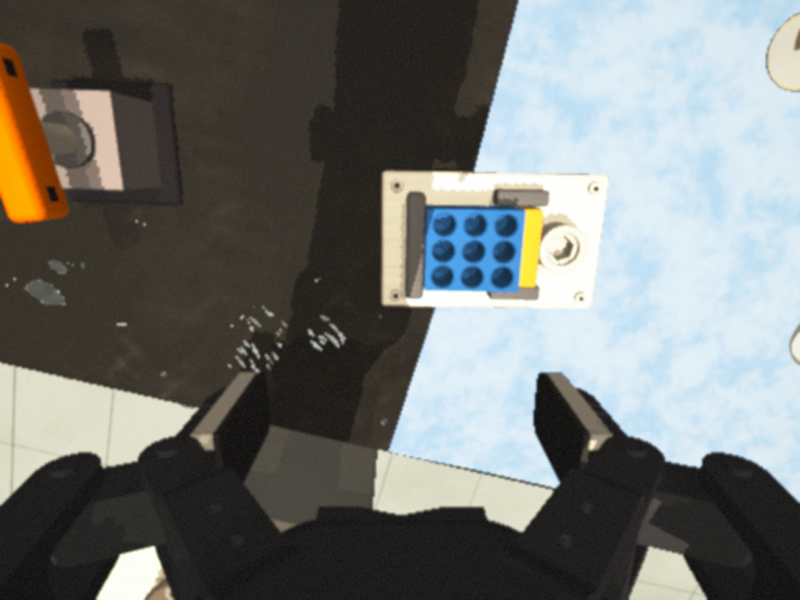

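Wrist view (800 px): the cam/socket is at (560,246), the clamp base spans (385–607,170–307), and the stand with the key is at left, its hole near (75,138).

Run:
```python
from h import *
import json
K=json.load(open("w1.json"))
f=lambda p,z: onz("wrist",np.array(p)*.64,z,K).round(4)
s=f((560,246),.036);print("sock",s)
c=[f(p,.012) for p in ((384,171),(607,177),(592,306),(383,305))];print("base",c,"ctr",np.mean(c,0))
a=(c[0]+c[3])/2-(c[1]+c[2])/2;print("clamp y dir",np.degrees(np.arctan2(a[1],a[0])),np.linalg.norm(a))
print("stand edge foot",f((172,84),.006),f((182,203),.006)); print("block",f((112,92),.058),f((123,191),.058))
print("bar",[f(p,.108) for p in ((3,45),(67,213))])
im=cv2.imread("pics/w1.png")
for nm,p in (("scene",(0,0)),):
  for X in (s,s+[0,0,0]): print("scene proj",proj("scene",X),"side",proj("side",X))
cv2.imwrite("pics/w1c.png",cv2.resize(im[120:200,310:410],(800,640),interpolation=cv2.INTER_CUBIC)[:600])
# target: camera straight over socket; camera offset in world from TCP ~ const
t=s[:2]-[0.035,0.01]; print(rel([t[0],t[1],.20],-75))
```

```text
sock [ 0.5148 -0.1734  0.036 ]
base [array([ 0.5331, -0.0299,  0.012 ]), array([ 0.5734, -0.199 ,  0.012 ]), array([ 0.4718, -0.227 ,  0.012 ]), array([ 0.4273, -0.056 ,  0.012 ])] ctr [ 0.5014   -0.127975  0.012   ]
clamp y dir 104.0005624584498 0.17525627663510374
stand edge foot [0.553  0.1393 0.006 ] [0.4672 0.1212 0.006 ]
block [0.5364 0.1508 0.058 ] [0.4752 0.1384 0.058 ]
bar [array([0.5453, 0.1781, 0.108 ]), array([0.4643, 0.1406, 0.108 ])]
scene proj [288.59114118 187.84652912] side [269.38952305 176.23592598]
scene proj [288.59114118 187.84652912] side [269.38952305 176.23592598]
(array([-0.024 ,  0.1213,  0.1039]), array([-0., -0., -0.]))
```

To row units: 0.12 m / 0.75 = 0.16, 0.052 m / 0.75 = 0.0693.

Call:
move_arm(
  plan="-0.008 0.04 0.0347 0 0 0; -0.016 0.08 0.0693 0 0 0; -0.024 0.12 0.104 0 0 0; -0.032 0.16 0.1387 0 0 0; -0.032 0.16 0.1387 0 0 0; -0.032 0.16 0.1387 0 0 0; -0.032 0.16 0.1387 0 0 0; -0.032 0.16 0.1387 0 0 0",
)

```text
time_s: 4.7
position: [0.4799, -0.1814, 0.2006]
eef_rot: [0.991, 0.131, 0.001, 0.0]
ft_force: [-0.8, -0.1, 0.7]
opening: 0.0854
grip_force: 0.0
```

Run:
```python
from h import *
import json
K=get_calibration("wrist"); im=grab_frame("wrist"); cv2.imwrite("pics/w2.png",im)
json.dump({k:np.array(v).tolist() for k,v in K.items()},open("w2.json","w"))
print(pts("socket","wrist"), proj("wrist",[.5148,-.1734,.036],K))
u,v=proj("wrist",[.5148,-.1734,.036],K).astype(int); u0,v0=u-40,v-30; print(u0,v0)
cv2.imwrite("pics/w2c.png",cv2.resize(im[v0:v0+60,u0:u0+80],(800,600),interpolation=cv2.INTER_CUBIC))
```

```text
[([205.0, 141.4], 0.76)] [259.25755085 151.6847348 ]
219 121
```

View pics/w2c.png

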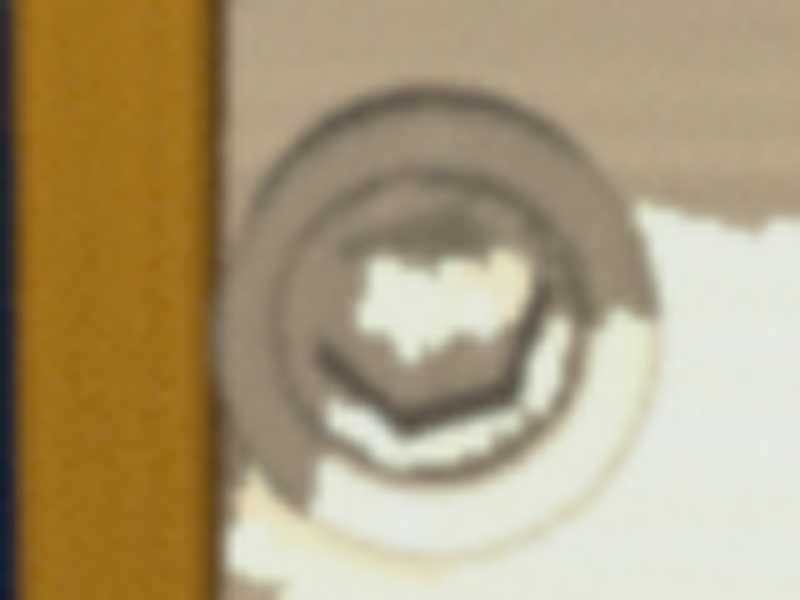

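The crop (10× at px 219,121) shows the recess rim with centre ≈(430,328), and hex mouth corners at (320,350), (405,428), (515,392), (545,285).

Run:
```python
from h import *
import json
K=json.load(open("w2.json"))
f=lambda p,z: onz("wrist",np.array(p)/10+[219-.45,121-.45],z,K)
for n,p in (("rim",[(273,328),(588,328),(430,170),(430,487)]),("cam",[(215,320),(658,320),(435,85),(435,557)])):
    q=[f(x,.036) for x in p]; print(n,np.mean(q,0).round(4),np.linalg.norm(q[0]-q[1]),np.linalg.norm(q[2]-q[3]))
h=[f(x,.031) for x in ((320,350),(405,428),(515,392),(545,285))]
for a,b in zip(h,h[1:]): d=b-a; print("edge",np.linalg.norm(d).round(4),np.degrees(np.arctan2(d[1],d[0]))%60)
K1=json.load(open("w1.json"))
# bar edges from w1
b=[onz("wrist",np.array(p)*.64,.108,K1) for p in ((17,45),(67,208))]; d=b[0]-b[1]; print("bar edge dir",np.degrees(np.arctan2(d[1],d[0])))
print(rel([.468,.16,.30],-68))
```

```text
rim [ 0.5139 -0.1756  0.036 ] 0.025871026327171247 0.026143960238222887
cam [ 0.5145 -0.1759  0.036 ] 0.03635535958993753 0.038881681496118835
edge 0.0098 2.177244335217992
edge 0.0098 3.405715281191
edge 0.0093 0.24374326090503207
bar edge dir 20.720049247656316
(array([ 0.0774, -0.333 , -0.0997]), array([ 0.03, -0.04, -6.95]))
```

To row units: -0.333 m / 0.75 = -0.444, -0.27 m / 0.75 = -0.36, -7 degrees / 120 = -0.0583.

Call:
move_arm(
  plan="0.016 -0.0667 -0.04 0 0 -0.0083; 0.032 -0.1333 -0.08 0 0 -0.0167; 0.0507 -0.2067 -0.1067 0 0 -0.0333; 0.0667 -0.28 -0.1333 0 0 -0.0417; 0.0853 -0.36 -0.1333 0 0 -0.0583; 0.1027 -0.444 -0.1333 0 0 -0.0583; 0.1027 -0.444 -0.1333 0 0 -0.0583; 0.1027 -0.444 -0.1333 0 0 -0.0583",
)

```text
time_s: 5.8
position: [0.4675, 0.1592, 0.2999]
eef_rot: [0.982, 0.191, -0.0, 0.0]
ft_force: [1.0, -0.9, 0.7]
opening: 0.0852
grip_force: 0.0
```

Run:
```python
from h import *
import json
o=get_obs();print(np.round(o["position"],4),np.round(o["q"],3),np.abs(o["joint_vel"]).max())
K=get_calibration("wrist"); im=grab_frame("wrist"); cv2.imwrite("pics/w3.png",im)
json.dump({k:np.array(v).tolist() for k,v in K.items()},open("w3.json","w"))
print(pts("key_bar","wrist"), pts("stand","wrist"),proj("wrist",[.503,.167,.108],K))
hsv=cv2.cvtColor(im,cv2.COLOR_BGR2HSV); m=cv2.inRange(hsv,(3,150,120),(20,255,255))
cs,_=cv2.findContours(m,cv2.RETR_EXTERNAL,cv2.CHAIN_APPROX_NONE)
for c in sorted(cs,key=cv2.contourArea)[-2:]:
    r=cv2.minAreaRect(c); print(cv2.contourArea(c),r); b=cv2.boxPoints(r); q=np.array([onz("wrist",p,.108,K) for p in b]); print(q.round(4).tolist())
u,v=[int(x) for x in proj("wrist",[.503,.167,.08],K)]
u0,v0=max(u-80,0),max(v-60,0); print(u0,v0)
cv2.imwrite("pics/w3c.png",cv2.resize(im[v0:v0+120,u0:u0+160],(800,600),interpolation=cv2.INTER_CUBIC))
```

```text
[0.4675 0.1592 0.2999] [ 0.029  0.23  -0.554  1.953  0.144  0.997 -1.777] 0.028286582804628514
[([255.5, 145.3], 0.82)] [([269.1, 130.8], 0.96)] [264.22568715 146.93638694]
9.0 ((80.0, 165.5), (3.0, 4.0), 90.0)
[[0.4239, 0.3208, 0.108], [0.4253, 0.3173, 0.108], [0.4225, 0.3167, 0.108], [0.4211, 0.3202, 0.108]]
2537.5 ((253.49996948242188, 144.99998474121094), (107.99998474121094, 24.999996185302734), 90.0)
[[0.54, 0.204, 0.108], [0.5481, 0.184, 0.108], [0.4576, 0.1464, 0.108], [0.4486, 0.1686, 0.108]]
183 83
```

View pics/w3c.png

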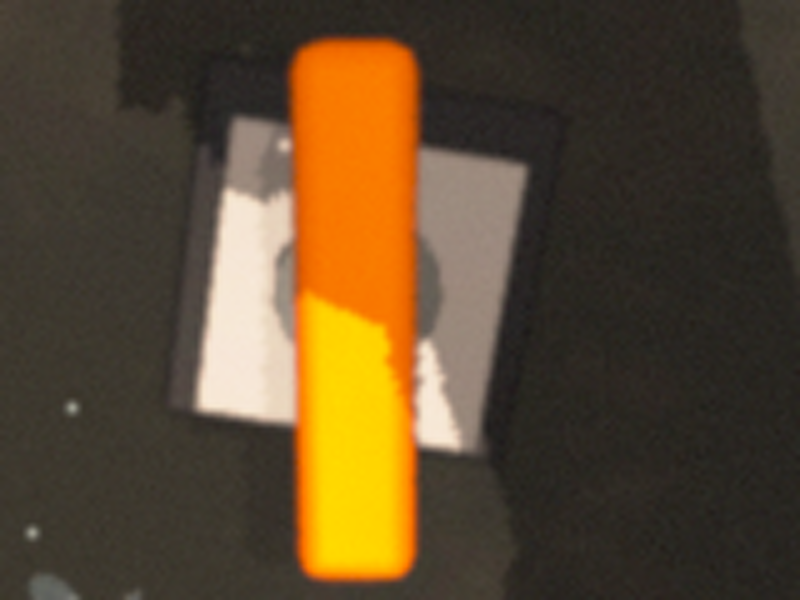

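The bar appears vertical in the image: centre ≈ crop (355,309), collar centre ≈ (358,288), block top corners (230,117), (527,165), (470,453), (195,412).

Run:
```python
from h import *
import json
K=json.load(open("w3.json"))
f=lambda p,z: onz("wrist",np.array(p)/5+[183-.4,83-.4],z,K)
for z in (.103,.116): print("bar",z,f((355,309),z).round(4))
a,b=f((356,60),.116),f((356,560),.116);d=a-b;print("dir",np.degrees(np.arctan2(d[1],d[0])))
for e in ((294,100,300,500),(419,100,417,500)):
    d=f(e[:2],.116)-f(e[2:],.116);print(np.degrees(np.arctan2(d[1],d[0])))
for z in (.06,.066): print("collar",z,f((358,288),z).round(4))
q=[f(p,.058) for p in ((230,117),(527,165),(470,453),(195,412))]
print("block",np.mean(q,0).round(4),[np.linalg.norm(q[i]-q[i-1]).round(4) for i in range(4)])
Rm=Rn.from_quat(get_obs()["eef_rot"]);y=Rm.apply([0,1,0]);print("tool y",np.degrees(np.arctan2(y[1],y[0])))
```

```text
bar 0.103 [0.5009 0.1766 0.103 ]
bar 0.116 [0.5025 0.1771 0.116 ]
dir 21.863646017082097
22.064760921009118
22.2729553433941
collar 0.06 [0.5001 0.176  0.06  ]
collar 0.066 [0.5007 0.1762 0.066 ]
block [0.4991 0.1762 0.058 ] [np.float64(0.0632), np.float64(0.0629), np.float64(0.063), np.float64(0.0616)]
tool y -68.16018571352116
```

Call:
move_arm(
  plan="0.0249 -0.0027 0.0267 0 0 0; 0.05 -0.0048 0.08 0 0 0; 0.05 -0.0048 0.1333 0 0 0; 0.05 -0.0048 0.18 0 0 0; 0.05 -0.0048 0.1907 0 0 0; 0.05 -0.0048 0.1907 0 0 0; 0.05 -0.0048 0.1907 0 0 0; 0.05 -0.0048 0.1907 0 0 0",
)

```text
time_s: 6.95
position: [0.5018, 0.177, 0.1582]
eef_rot: [0.982, 0.191, 0.001, -0.0]
ft_force: [-0.3, -0.0, 0.3]
opening: 0.0853
grip_force: 0.0
```

Call:
move_arm(
  plan="0 0 0 0 0 0; 0 0 0 0 0 0; 0 0 0 0 0 0; 0 0 0 0 0 0; 0 0 0 0 0 0; 0 0 0 0 0 0; 0 0 0 0 0 0; 0 0 0 0 0 0",
  grip=0,
  newtons=100,
)

```text
time_s: 7.95
position: [0.5012, 0.1768, 0.157]
eef_rot: [0.982, 0.191, 0.0, 0.0]
ft_force: [-1.0, -1.6, 5.9]
opening: 0.0206
grip_force: 97.7
```

Run:
```python
from h import *
o=get_obs();print({k:np.round(o[k],4).tolist() for k in ("time_s","position","q","ft_force","wrist_torque","opening","grip_force")})
```

```text
{'time_s': 7.95, 'position': [0.5012, 0.1768, 0.157], 'q': [-0.0706, 0.4818, -0.4818, 1.9945, 0.3245, 0.7397, -1.935], 'ft_force': [-0.9667, -1.6366, 5.8594], 'wrist_torque': [-0.2912, 0.2598, 0.0206], 'opening': 0.0206, 'grip_force': 97.6655}
```

To row units: 0.25 m / 0.75 = 0.3333, -0.09 m / 0.75 = -0.12, -10 degrees / 120 = -0.0833.

Call:
move_arm(
  plan="0 0 -0.04 0 0 0; 0 0 -0.0933 0 0 0; 0 0 -0.1333 0 0 0; -0.024 0.0667 -0.1333 0 0 -0.0167; -0.048 0.1333 -0.1333 0 0 -0.0333; -0.072 0.2 -0.1333 0 0 -0.05; -0.096 0.2667 -0.1333 0 0 -0.0667; -0.12 0.3333 -0.1333 0 0 -0.0833",
)

```text
time_s: 8.95
position: [0.5107, -0.0902, 0.2561]
eef_rot: [0.961, 0.276, -0.0, -0.0]
ft_force: [0.0, -0.2, -2.6]
opening: 0.0206
grip_force: 98.6
```

Run:
```python
from h import *
o=get_obs();print({k:np.round(o[k],4).tolist() for k in ("time_s","position","q","ft_force","wrist_torque","opening","grip_force")})
print(rel([.5140,-.1757,.247],-58))
```

```text
{'time_s': 8.95, 'position': [0.5107, -0.0902, 0.2561], 'q': [0.4467, 0.3146, -0.4682, 1.9495, 0.1761, 0.918, -1.12], 'ft_force': [0.0186, -0.2496, -2.648], 'wrist_torque': [0.0509, -0.1071, -0.0012], 'opening': 0.0206, 'grip_force': 98.5602}
(array([-0.0426,  0.0742,  0.0091]), array([-0.05,  0.03,  0.09]))
```

To row units: 0.0742 m / 0.75 = 0.0989, 0.062 m / 0.75 = 0.0827.

Call:
move_arm(
  plan="-0.0284 0.0495 0 0 0 0; -0.0568 0.0989 0 0 0 0; -0.0568 0.0989 0.0267 0 0 0; -0.0568 0.0989 0.0533 0 0 0; -0.0568 0.0989 0.0733 0 0 0; -0.0568 0.0989 0.0827 0 0 0; -0.0568 0.0989 0.0827 0 0 0; -0.0568 0.0989 0.0827 0 0 0",
)

```text
time_s: 9.95
position: [0.515, -0.1742, 0.1955]
eef_rot: [0.961, 0.276, 0.0, 0.0]
ft_force: [0.4, 0.3, -3.0]
opening: 0.0205
grip_force: 98.7
```

Run:
```python
from h import *
o=get_obs();print({k:np.round(o[k],4).tolist() for k in ("time_s","position","q","ft_force","wrist_torque","opening","grip_force")})
T=np.array(o["position"]); tip=T-[0,0,.149]
out=[]
for c in ("side","scene","wrist"):
    K=get_calibration(c);im=grab_frame(c); cv2.imwrite(f"pics/{c}4.png",im)
    u,v=proj(c,tip,K); print(c,proj(c,tip,K),proj(c,[.514,-.1757,.036],K),proj(c,T-[0,0,.054],K))
    u0,v0=int(u-32),int(v-40); w=im[v0:v0+72,u0:u0+64]; print(u0,v0,w.shape)
    out.append(cv2.resize(w,(266,300),interpolation=cv2.INTER_CUBIC))
cv2.imwrite("pics/m4.png",np.hstack(out))
```

```text
{'time_s': 9.95, 'position': [0.515, -0.1742, 0.1955], 'q': [0.537, 0.4266, -0.4056, 1.9474, 0.2274, 0.8104, -1.0058], 'ft_force': [0.4471, 0.2681, -2.9962], 'wrist_torque': [-0.0103, 0.0027, 0.0161], 'opening': 0.0205, 'grip_force': 98.7077}
side [269.41472191 173.83036235] [269.7401178  175.92207246] [269.61987719 152.34536324]
237 133 (72, 64, 3)
scene [288.81021608 185.43861344] [289.08332824 187.68853504] [290.20107338 163.69121156]
256 145 (72, 64, 3)
wrist [257.56704392 199.24080067] [258.45715657 197.21999502] [258.44121483 259.84111222]
225 159 (72, 64, 3)
```

View pics/m4.png

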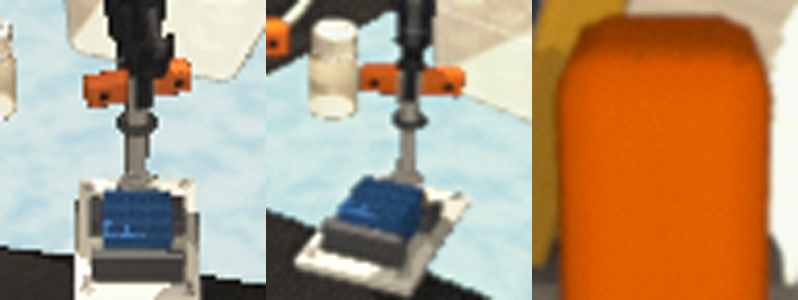

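To row units: 0.0135 m / 0.75 = 0.018, -0.0016 m / 0.75 = -0.0021.

Call:
move_arm(
  plan="-0.0021 0.0009 0.004 0 0 0; -0.0021 0.0009 0.008 0 0 0; -0.0021 0.0009 0.012 0 0 0; -0.0021 0.0009 0.0147 0 0 0; -0.0021 0.0009 0.0167 0 0 0; -0.0021 0.0009 0.018 0 0 0; -0.0021 0.0009 0.018 0 0 0; -0.0021 0.0009 0.018 0 0 0",
)

```text
time_s: 11.1
position: [0.5136, -0.1756, 0.1815]
eef_rot: [0.961, 0.276, 0.0, 0.0]
ft_force: [0.5, -0.5, -3.1]
opening: 0.0204
grip_force: 98.8
```

```bash
cat > s.py <<'E'
from h import *
o=get_obs();R=Rn.from_quat(o["eef_rot"]);y=R.apply([0,1,0])
print({k:np.round(o[k],4).tolist() for k in ("time_s","position","ft_force","wrist_torque","grip_force")},"tip",round(o["position"][2]-.149,4),"ydir",np.degrees(np.arctan2(y[1],y[0])).round(2),"q7",round(o["q"][6],3),"tool err to socket",R.inv().apply(np.array([.514,-.1757,o["position"][2]])-o["position"]).round(4))
E
python3 s.py
```

```text
{'time_s': 11.1, 'position': [0.5136, -0.1756, 0.1815], 'ft_force': [0.5221, -0.5447, -3.0986], 'wrist_torque': [-0.0109, -0.0139, 0.0615], 'grip_force': 98.7798} tip 0.0325 ydir -58.0 q7 -1.013 tool err to socket [0.0003 0.0003 0.    ]
```

To row units: 0.003 m / 0.75 = 0.004, 0.002 m / 0.75 = 0.0027.

Call:
move_arm(
  plan="0 0 0.0013 0 0 0; 0 0 0.0027 0 0 0; 0 0 0.004 0 0 0; 0 0 0.004 0 0 0; 0 0 0.004 0 0 0; 0 0 0.004 0 0 0; 0 0 0.004 0 0 0; 0 0 0.004 0 0 0",
)

```text
time_s: 12.1
position: [0.5135, -0.1756, 0.1784]
eef_rot: [0.961, 0.276, 0.0, 0.0]
ft_force: [0.2, 0.3, -2.2]
opening: 0.0205
grip_force: 98.8
```

Call:
move_arm(
  plan="0 0 0.0007 0 0 0; 0 0 0.0013 0 0 0; 0 0 0.002 0 0 0; 0 0 0.0027 0 0 0; 0 0 0.0027 0 0 0; 0 0 0.0027 0 0 0; 0 0 0.0027 0 0 0; 0 0 0.0027 0 0 0",
)

```text
time_s: 13.1
position: [0.5138, -0.1755, 0.1766]
eef_rot: [0.961, 0.276, 0.0, 0.0]
ft_force: [1.1, 0.3, -0.6]
opening: 0.0205
grip_force: 99.2
```

```bash
python3 s.py
```

```text
{'time_s': 13.1, 'position': [0.5138, -0.1755, 0.1766], 'ft_force': [1.052, 0.3233, -0.5907], 'wrist_torque': [0.2768, -0.4237, 0.0218], 'grip_force': 99.1731} tip 0.0276 ydir -58.0 q7 -1.017 tool err to socket [0.0001 0.0002 0.    ]
```

To row units: 0.0015 m / 0.75 = 0.002, 0.001 m / 0.75 = 0.0013.

Call:
move_arm(
  plan="0.0005 0 0 0 0 0; 0.0011 0 0 0 0 0; 0.0011 0 0.0007 0 0 0; 0.0011 0 0.0013 0 0 0; 0.0011 0 0.002 0 0 0; 0.0011 0 0.002 0 0 0; 0.0011 0 0.002 0 0 0; 0.0011 0 0.002 0 0 0",
)

```text
time_s: 14.1
position: [0.5141, -0.1751, 0.1748]
eef_rot: [0.961, 0.276, -0.0, -0.0]
ft_force: [1.1, 0.5, -3.2]
opening: 0.0206
grip_force: 98.8
```

```bash
python3 s.py
```

```text
{'time_s': 14.1, 'position': [0.5141, -0.1751, 0.1748], 'ft_force': [1.1493, 0.5022, -3.1771], 'wrist_torque': [0.2645, -0.4506, 0.0184], 'grip_force': 98.8151} tip 0.0258 ydir -58.0 q7 -1.019 tool err to socket [-0.0004  0.0004 -0.    ]
```

To row units: 0.0025 m / 0.75 = 0.0033, 0.002 m / 0.75 = 0.0027.

Call:
move_arm(
  plan="0.0008 0 0 0 0 0; 0.0008 0 0.0007 0 0 0; 0.0008 0 0.0013 0 0 0; 0.0008 0 0.002 0 0 0; 0.0008 0 0.0027 0 0 0; 0.0008 0 0.0033 0 0 0; 0.0008 0 0.0033 0 0 0; 0.0008 0 0.0033 0 0 0",
)

```text
time_s: 15.1
position: [0.5147, -0.1749, 0.1724]
eef_rot: [0.961, 0.276, 0.0, 0.0]
ft_force: [0.6, -0.0, -3.9]
opening: 0.0206
grip_force: 98.8
```

```bash
python3 s.py
```

```text
{'time_s': 15.1, 'position': [0.5147, -0.1749, 0.1724], 'ft_force': [0.5962, -0.0342, -3.9275], 'wrist_torque': [0.0426, -0.0009, 0.0033], 'grip_force': 98.7863} tip 0.0234 ydir -58.0 q7 -1.022 tool err to socket [-0.001   0.0003 -0.    ]
```

To row units: 0.006 m / 0.75 = 0.008, 0.001 m / 0.75 = 0.0013.

Call:
move_arm(
  plan="0 0 0.0013 0 0 0; 0 0 0.0027 0 0 0; 0 0 0.004 0 0 0; 0 0 0.0053 0 0 0; 0 0 0.0067 0 0 0; 0 0 0.008 0 0 0; 0 0 0.008 0 0 0; 0 0 0.008 0 0 0",
)

```text
time_s: 16.1
position: [0.5147, -0.1749, 0.1664]
eef_rot: [0.961, 0.276, -0.0, 0.0]
ft_force: [-0.2, -0.7, -2.5]
opening: 0.0209
grip_force: 98.8
```

```bash
python3 s.py
```

```text
{'time_s': 16.1, 'position': [0.5147, -0.1749, 0.1664], 'ft_force': [-0.2118, -0.6979, -2.4995], 'wrist_torque': [0.0182, -0.0069, -0.0387], 'grip_force': 98.7834} tip 0.0174 ydir -58.0 q7 -1.027 tool err to socket [-0.001   0.0003  0.    ]
```

Call:
move_arm(
  plan="0 0 0.0007 0 0 0; 0 0 0.0013 0 0 0; 0 0 0.002 0 0 0; 0 0 0.0027 0 0 0; 0 0 0.0031 0 0 0; 0 0 0.0035 0 0 0; 0 0 0.0035 0 0 0; 0 0 0.0035 0 0 0",
)

```text
time_s: 17.1
position: [0.5148, -0.1748, 0.1639]
eef_rot: [0.961, 0.276, 0.0, 0.0]
ft_force: [-0.9, 1.1, -0.2]
opening: 0.0203
grip_force: 99.1
```

```bash
python3 s.py
```

```text
{'time_s': 17.1, 'position': [0.5148, -0.1748, 0.1639], 'ft_force': [-0.8844, 1.0801, -0.2112], 'wrist_torque': [0.0526, 0.1269, 0.012], 'grip_force': 99.1179} tip 0.0149 ydir -58.0 q7 -1.029 tool err to socket [-0.0011  0.0003 -0.    ]
```

To row units: 0.0006 m / 0.75 = 0.0008, 0.0003 m / 0.75 = 0.0004.

Call:
move_arm(
  plan="0 0 0.0004 0 0 0; 0 0 0.0008 0 0 0; 0 0 0.0008 0 0 0; 0 0 0.0008 0 0 0; 0 0 0.0008 0 0 0; 0 0 0.0008 0 0 0; 0 0 0.0008 0 0 0; 0 0 0.0008 0 0 0",
)

```text
time_s: 18.1
position: [0.5149, -0.1748, 0.1638]
eef_rot: [0.961, 0.276, 0.0, 0.0]
ft_force: [-1.8, 1.4, 5.7]
opening: 0.0209
grip_force: 100.1
```

```bash
python3 s.py
```

```text
{'time_s': 18.1, 'position': [0.5149, -0.1748, 0.1638], 'ft_force': [-1.7764, 1.4414, 5.7423], 'wrist_torque': [0.2717, 0.6564, -0.0736], 'grip_force': 100.1438} tip 0.0148 ydir -58.0 q7 -1.03 tool err to socket [-0.0012  0.0002 -0.    ]
```

To row units: -0.0004 m / 0.75 = -0.0005, 28 degrees / 120 = 0.2333.

Call:
move_arm(
  plan="0 0 -0.0005 0 0 0.0333; 0 0 -0.0005 0 0 0.0667; 0 0 -0.0005 0 0 0.1; 0 0 -0.0005 0 0 0.1333; 0 0 -0.0005 0 0 0.1667; 0 0 -0.0005 0 0 0.2; 0 0 -0.0005 0 0 0.2333; 0 0 -0.0005 0 0 0.2333",
)

```text
time_s: 19.1
position: [0.5153, -0.1752, 0.1639]
eef_rot: [0.999, 0.035, 0.001, 0.0]
ft_force: [1.5, -1.3, 0.1]
opening: 0.0206
grip_force: 99.2
```

```bash
python3 s.py
```

```text
{'time_s': 19.1, 'position': [0.5153, -0.1752, 0.1639], 'ft_force': [1.5021, -1.3191, 0.0995], 'wrist_torque': [-0.4239, -0.3441, -0.0001], 'grip_force': 99.1554} tip 0.0149 ydir -85.96 q7 -1.449 tool err to socket [-0.0014  0.0004 -0.    ]
```

To row units: 16 degrees / 120 = 0.1333.

Call:
move_arm(
  plan="0 0 0 0 0 0.0167; 0 0 0 0 0 0.0333; 0 0 0 0 0 0.05; 0 0 0 0 0 0.0667; 0 0 0 0 0 0.0833; 0 0 0 0 0 0.1; 0 0 0 0 0 0.1167; 0 0 0 0 0 0.1333",
)

```text
time_s: 20.1
position: [0.5153, -0.1754, 0.1639]
eef_rot: [0.994, -0.106, 0.001, 0.0]
ft_force: [2.8, -4.9, -0.2]
opening: 0.0205
grip_force: 99.3
```

```bash
python3 s.py
```

```text
{'time_s': 20.1, 'position': [0.5153, -0.1754, 0.1639], 'ft_force': [2.8181, -4.8527, -0.2083], 'wrist_torque': [-1.2527, -0.8891, 0.1872], 'grip_force': 99.2553} tip 0.0149 ydir -102.15 q7 -1.691 tool err to socket [-0.0012  0.0005 -0.    ]
```

To row units: 0.0006 m / 0.75 = 0.0008, 0.0003 m / 0.75 = 0.0004, 6 degrees / 120 = 0.05.

Call:
move_arm(
  plan="0.0004 0.0004 0 0 0 0; 0.0008 0.0008 0 0 0 0; 0.0008 0.0008 0 0 0 0.0083; 0.0008 0.0008 0 0 0 0.0167; 0.0008 0.0008 0 0 0 0.025; 0.0008 0.0008 0 0 0 0.0333; 0.0008 0.0008 0 0 0 0.0417; 0.0008 0.0008 0 0 0 0.05",
)

```text
time_s: 21.1
position: [0.5155, -0.1757, 0.1639]
eef_rot: [0.988, -0.157, 0.0, 0.0]
ft_force: [2.9, -4.0, 5.6]
opening: 0.0209
grip_force: 99.9
```

```bash
python3 s.py
```

```text
{'time_s': 21.1, 'position': [0.5155, -0.1757, 0.1639], 'ft_force': [2.9156, -3.953, 5.6099], 'wrist_torque': [-0.9667, -0.8123, 0.0922], 'grip_force': 99.9259} tip 0.0149 ydir -108.07 q7 -1.779 tool err to socket [-0.0014  0.0004 -0.    ]
```

To row units: 0.0007 m / 0.75 = 0.0009, -0.0004 m / 0.75 = -0.0005, 6 degrees / 120 = 0.05.

Call:
move_arm(
  plan="0.0004 0.0003 -0.0003 0 0 0; 0.0009 0.0005 -0.0005 0 0 0; 0.0009 0.0005 -0.0005 0 0 0.0083; 0.0009 0.0005 -0.0005 0 0 0.0167; 0.0009 0.0005 -0.0005 0 0 0.025; 0.0009 0.0005 -0.0005 0 0 0.0333; 0.0009 0.0005 -0.0005 0 0 0.0417; 0.0009 0.0005 -0.0005 0 0 0.05",
)

```text
time_s: 22.1
position: [0.5157, -0.1761, 0.1639]
eef_rot: [0.978, -0.208, -0.0, -0.0]
ft_force: [3.5, -1.5, 1.6]
opening: 0.0207
grip_force: 99.4
```

```bash
python3 s.py
```

```text
{'time_s': 22.1, 'position': [0.5157, -0.1761, 0.1639], 'ft_force': [3.5095, -1.5394, 1.6211], 'wrist_torque': [-0.4117, -0.9242, 0.1136], 'grip_force': 99.4245} tip 0.0149 ydir -114.06 q7 -1.868 tool err to socket [-0.0017  0.0004  0.    ]
```

To row units: 0.0005 m / 0.75 = 0.0007, 0.0001 m / 0.75 = 0.0001, 8 degrees / 120 = 0.0667.

Call:
move_arm(
  plan="0.0007 0.0001 0 0 0 0.0083; 0.0007 0.0001 0 0 0 0.0167; 0.0007 0.0001 0 0 0 0.025; 0.0007 0.0001 0 0 0 0.0333; 0.0007 0.0001 0 0 0 0.0417; 0.0007 0.0001 0 0 0 0.05; 0.0007 0.0001 0 0 0 0.0583; 0.0007 0.0001 0 0 0 0.0667",
)

```text
time_s: 23.1
position: [0.516, -0.1764, 0.1639]
eef_rot: [0.961, -0.276, -0.0, 0.0]
ft_force: [1.5, -1.0, 1.4]
opening: 0.0206
grip_force: 99.4
```

```bash
python3 s.py
```

```text
{'time_s': 23.1, 'position': [0.516, -0.1764, 0.1639], 'ft_force': [1.4602, -0.9513, 1.4333], 'wrist_torque': [-0.0198, -0.507, 0.1155], 'grip_force': 99.3783} tip 0.0149 ydir -122.07 q7 -1.987 tool err to socket [-0.0021  0.0004  0.    ]
```

To row units: 0.0002 m / 0.75 = 0.0003, 0.0001 m / 0.75 = 0.0001, 6 degrees / 120 = 0.05.

Call:
move_arm(
  plan="0.0003 0.0001 0 0 0 0.0083; 0.0003 0.0001 0 0 0 0.0167; 0.0003 0.0001 0 0 0 0.025; 0.0003 0.0001 0 0 0 0.0333; 0.0003 0.0001 0 0 0 0.0417; 0.0003 0.0001 0 0 0 0.05; 0.0003 0.0001 0 0 0 0.05; 0.0003 0.0001 0 0 0 0.05",
)

```text
time_s: 24.1
position: [0.5161, -0.1767, 0.1639]
eef_rot: [0.946, -0.326, -0.0, 0.0]
ft_force: [0.0, 0.2, 1.2]
opening: 0.0207
grip_force: 99.3
```

```bash
python3 s.py
```

```text
{'time_s': 24.1, 'position': [0.5161, -0.1767, 0.1639], 'ft_force': [0.0119, 0.1995, 1.1905], 'wrist_torque': [-0.0194, -0.1786, 0.12], 'grip_force': 99.3358} tip 0.0149 ydir -128.0 q7 -2.075 tool err to socket [-0.0022  0.0005  0.    ]
```

To row units: 0.0002 m / 0.75 = 0.0003, 0.0001 m / 0.75 = 0.0001, 6 degrees / 120 = 0.05.

Call:
move_arm(
  plan="0.0001 0.0001 0 0 0 0.0083; 0.0001 0.0001 0 0 0 0.0167; 0.0003 0.0001 0 0 0 0.025; 0.0003 0.0001 0 0 0 0.0333; 0.0003 0.0001 0 0 0 0.0417; 0.0003 0.0001 0 0 0 0.05; 0.0003 0.0001 0 0 0 0.05; 0.0003 0.0001 0 0 0 0.05",
)

```text
time_s: 25.1
position: [0.5162, -0.1769, 0.1639]
eef_rot: [0.927, -0.375, -0.0, 0.0]
ft_force: [-1.0, -0.8, 0.5]
opening: 0.0206
grip_force: 99.1
```

```bash
python3 s.py
```

```text
{'time_s': 25.1, 'position': [0.5162, -0.1769, 0.1639], 'ft_force': [-1.005, -0.7612, 0.5129], 'wrist_torque': [-0.0526, 0.1131, 0.1009], 'grip_force': 99.1315} tip 0.0149 ydir -134.0 q7 -2.164 tool err to socket [-0.0024  0.0007  0.    ]
```

To row units: 0.0001 m / 0.75 = 0.0001, 6 degrees / 120 = 0.05.

Call:
move_arm(
  plan="0 0.0001 0 0 0 0.0083; 0 0.0001 0 0 0 0.0167; 0 0.0001 0 0 0 0.025; 0 0.0001 0 0 0 0.0333; 0 0.0001 0 0 0 0.0417; 0 0.0001 0 0 0 0.05; 0 0.0001 0 0 0 0.05; 0 0.0001 0 0 0 0.05",
)

```text
time_s: 26.1
position: [0.5161, -0.177, 0.1639]
eef_rot: [0.906, -0.423, -0.0, 0.0]
ft_force: [-1.0, -1.2, -1.0]
opening: 0.0204
grip_force: 98.9
```

```bash
python3 s.py
```

```text
{'time_s': 26.1, 'position': [0.5161, -0.177, 0.1639], 'ft_force': [-0.9935, -1.1837, -0.9864], 'wrist_torque': [-0.2694, 0.2389, 0.0505], 'grip_force': 98.8856} tip 0.0149 ydir -140.0 q7 -2.253 tool err to socket [-0.0024  0.0008  0.    ]
```

To row units: 0.0002 m / 0.75 = 0.0003, 0.0001 m / 0.75 = 0.0001, 6 degrees / 120 = 0.05.

Call:
move_arm(
  plan="0 0.0003 0.0001 0 0 0.0083; 0 0.0003 0.0003 0 0 0.0167; 0 0.0003 0.0003 0 0 0.025; 0 0.0003 0.0003 0 0 0.0333; 0 0.0003 0.0003 0 0 0.0417; 0 0.0003 0.0003 0 0 0.05; 0 0.0003 0.0003 0 0 0.05; 0 0.0003 0.0003 0 0 0.05",
)

```text
time_s: 27.1
position: [0.5161, -0.1772, 0.1639]
eef_rot: [0.883, -0.47, 0.0, 0.0]
ft_force: [-1.6, -1.6, 3.6]
opening: 0.0207
grip_force: 99.5
```

```bash
python3 s.py
```

```text
{'time_s': 27.1, 'position': [0.5161, -0.1772, 0.1639], 'ft_force': [-1.6365, -1.6265, 3.617], 'wrist_torque': [-0.3311, 0.4567, 0.0299], 'grip_force': 99.4862} tip 0.0149 ydir -146.0 q7 -2.342 tool err to socket [-0.0024  0.0009 -0.    ]
```

To row units: 0.0003 m / 0.75 = 0.0004, 0.0002 m / 0.75 = 0.0003, 6 degrees / 120 = 0.05.

Call:
move_arm(
  plan="0 0.0003 0 0 0 0.0083; 0 0.0004 0 0 0 0.0167; 0 0.0004 0 0 0 0.025; 0 0.0004 0 0 0 0.0333; 0 0.0004 0 0 0 0.0417; 0 0.0004 0 0 0 0.05; 0 0.0004 0 0 0 0.05; 0 0.0004 0 0 0 0.05",
)

```text
time_s: 28.1
position: [0.516, -0.1773, 0.1639]
eef_rot: [0.857, -0.515, 0.0, -0.0]
ft_force: [-0.4, -1.7, 4.2]
opening: 0.0203
grip_force: 99.6
```

```bash
python3 s.py
python3 - <<'E'
from h import *
im=grab_frame("wrist"); cv2.imwrite("pics/w5.png",im); a=im
cv2.imwrite("pics/w5b.png",cv2.resize(a,(800,600),interpolation=cv2.INTER_CUBIC))
E
```

```text
{'time_s': 28.1, 'position': [0.516, -0.1773, 0.1639], 'ft_force': [-0.394, -1.7171, 4.1509], 'wrist_torque': [-0.4872, 0.2721, 0.2677], 'grip_force': 99.6379} tip 0.0149 ydir -151.99 q7 -2.431 tool err to socket [-0.0023  0.001  -0.    ]
```

View pics/w5b.png

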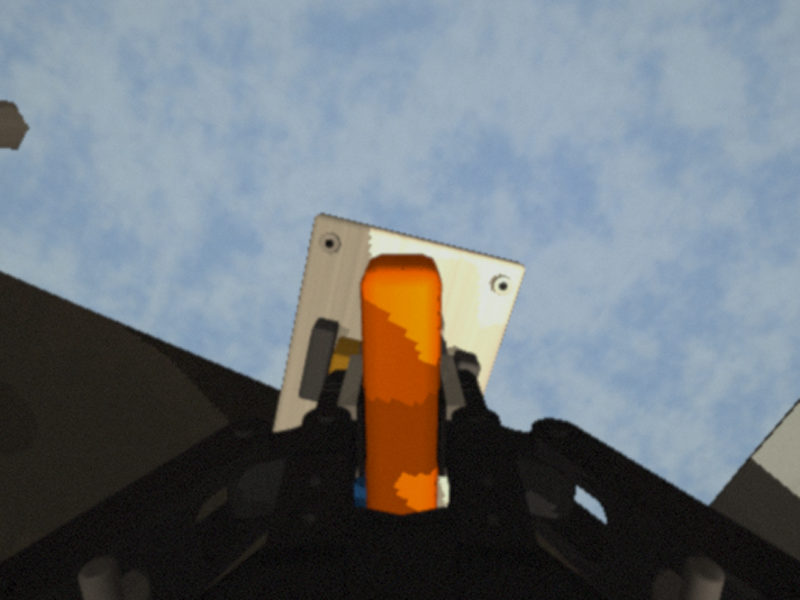

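Mz jumped to 0.27 N m and holds, so the cam is at its stop. I'll unload the key within its play, then lift it straight out.

To row units: -0.012 m / 0.75 = -0.016, -0.009 m / 0.75 = -0.012, -5 degrees / 120 = -0.0417.

Call:
move_arm(
  plan="0 0 0 0 0 -0.0167; 0 0 0 0 0 -0.0333; 0 0 0 0 0 -0.0417; 0 0 -0.0013 0 0 -0.0417; 0 0 -0.004 0 0 -0.0417; 0 0 -0.008 0 0 -0.0417; 0 0 -0.012 0 0 -0.0417; 0 0 -0.016 0 0 -0.0417",
)

```text
time_s: 29.15
position: [0.5158, -0.1771, 0.176]
eef_rot: [0.879, -0.477, -0.0, -0.0]
ft_force: [1.3, -0.9, -4.7]
opening: 0.0208
grip_force: 98.5
```

```bash
python3 s.py
```

```text
{'time_s': 29.15, 'position': [0.5158, -0.1771, 0.176], 'ft_force': [1.2621, -0.9327, -4.7125], 'wrist_torque': [-0.1634, -0.2941, 0.0469], 'grip_force': 98.5179} tip 0.027 ydir -147.0 q7 -2.356 tool err to socket [-0.0021  0.0007  0.    ]
```

To row units: -0.09 m / 0.75 = -0.12, -0.08 m / 0.75 = -0.1067, -39 degrees / 120 = -0.325.

Call:
move_arm(
  plan="0 0 -0.0267 0 0 0; 0 0 -0.0667 0 0 0; 0 0 -0.1067 0 0 0; 0 0 -0.12 0 0 -0.0833; 0 0 -0.12 0 0 -0.1667; 0 0 -0.12 0 0 -0.25; 0 0 -0.12 0 0 -0.325; 0 0 -0.12 0 0 -0.325",
)

```text
time_s: 30.15
position: [0.5152, -0.177, 0.2657]
eef_rot: [0.988, -0.157, -0.001, -0.0]
ft_force: [-0.1, -0.6, -2.1]
opening: 0.0203
grip_force: 98.8
```

```bash
python3 s.py; python3 -c "
from h import *
print(rel([.5012,.1768,.262],-68))"
```

```text
{'time_s': 30.15, 'position': [0.5152, -0.177, 0.2657], 'ft_force': [-0.0767, -0.5526, -2.0546], 'wrist_torque': [-0.0266, 0.0061, -0.0657], 'grip_force': 98.7792} tip 0.1167 ydir -108.09 q7 -1.717 tool err to socket [-0.0016 -0.0009  0.    ]
(array([-0.1232, -0.332 ,  0.0039]), array([-4.000e-02,  7.000e-02, -4.009e+01]))
```

To row units: -0.332 m / 0.75 = -0.4427, -0.1232 m / 0.75 = -0.1643, -40 degrees / 120 = -0.3333.

Call:
move_arm(
  plan="-0.0247 -0.0667 0 0 0 -0.0417; -0.0493 -0.1333 0 0 0 -0.0833; -0.074 -0.2 0 0 0 -0.125; -0.0987 -0.2667 0 0 0 -0.175; -0.1233 -0.3333 0 0 0 -0.225; -0.148 -0.4 0 0 0 -0.2833; -0.1643 -0.4427 0.0053 0 0 -0.3333; -0.1643 -0.4427 0.0053 0 0 -0.3333",
)

```text
time_s: 31.15
position: [0.5001, 0.1801, 0.2617]
eef_rot: [0.981, 0.192, -0.0, -0.001]
ft_force: [-1.1, -1.3, -2.6]
opening: 0.0205
grip_force: 99.0
```

To row units: 0.04 m / 0.75 = 0.0533, 0.037 m / 0.75 = 0.0493.

Call:
move_arm(
  plan="0 0 0.0133 0 0 0; 0 0 0.0267 0 0 0; 0 0 0.04 0 0 0; 0 0 0.0493 0 0 0; 0 0 0.0533 0 0 0; 0 0 0.0533 0 0 0; 0 0 0.0533 0 0 0; 0 0 0.0533 0 0 0",
)

```text
time_s: 32.15
position: [0.5014, 0.1767, 0.2221]
eef_rot: [0.982, 0.191, 0.0, -0.0]
ft_force: [-0.5, -0.3, -2.5]
opening: 0.0207
grip_force: 99.0
```

```bash
python3 s.py;  python3 - <<'E'
from h import *
print(rel([.5012,.1768,.1575],-68))
out=[]
for c in ("side","scene"):
    im=grab_frame(c);cv2.imwrite(f"pics/{c}6.png",im); u,v=[int(x) for x in proj(c,[.5,.176,.08])]
    out.append(cv2.resize(im[v-40:v+40,u-26:u+26],(390,600),interpolation=cv2.INTER_CUBIC))
cv2.imwrite("pics/m6.png",np.hstack(out))
E
```

```text
{'time_s': 32.15, 'position': [0.5014, 0.1767, 0.2221], 'ft_force': [-0.4918, -0.3264, -2.5067], 'wrist_torque': [0.0013, 0.016, -0.0592], 'grip_force': 99.0079} tip 0.0731 ydir -68.0 q7 -1.822 tool err to socket [-1.204e-01  3.314e-01 -1.000e-04]
(array([-0.0002, -0.0002,  0.0646]), array([ 0.  , -0.03,  0.  ]))
```

View pics/m6.png

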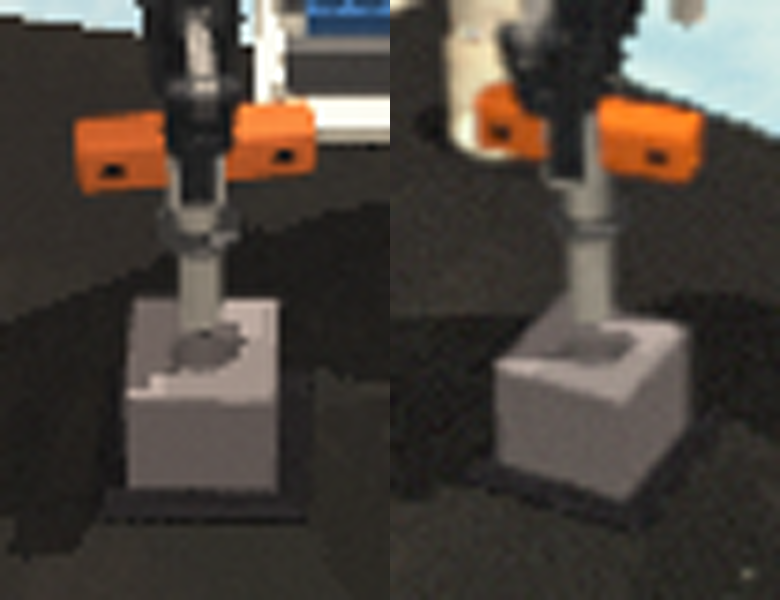

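The key hangs upright just above the hole (left view: hole ≈(205,350) under the shaft at (200,320)). Lowering.

To row units: 0.025 m / 0.75 = 0.0333, 0.023 m / 0.75 = 0.0307.

Call:
move_arm(
  plan="0 0 0.008 0 0 0; 0 0 0.016 0 0 0; 0 0 0.0227 0 0 0; 0 0 0.028 0 0 0; 0 0 0.0307 0 0 0; 0 0 0.0333 0 0 0; 0 0 0.0333 0 0 0; 0 0 0.0333 0 0 0",
)

```text
time_s: 33.25
position: [0.5014, 0.1766, 0.1969]
eef_rot: [0.982, 0.191, 0.0, -0.0]
ft_force: [-0.1, 0.2, -2.7]
opening: 0.0205
grip_force: 99.0
```

```bash
python3 s.py
```

```text
{'time_s': 33.25, 'position': [0.5014, 0.1766, 0.1969], 'ft_force': [-0.0609, 0.1997, -2.7023], 'wrist_torque': [0.0126, 0.0134, 0.0266], 'grip_force': 99.0077} tip 0.0479 ydir -68.0 q7 -1.842 tool err to socket [-0.1203  0.3314 -0.    ]
```

In the hole (tip at 48 mm) with no contact. Continuing to the collar.

To row units: 0.039 m / 0.75 = 0.052, 0.038 m / 0.75 = 0.0507.

Call:
move_arm(
  plan="0 0 0.0107 0 0 0; 0 0 0.0213 0 0 0; 0 0 0.032 0 0 0; 0 0 0.0427 0 0 0; 0 0 0.048 0 0 0; 0 0 0.0507 0 0 0; 0 0 0.052 0 0 0; 0 0 0.052 0 0 0",
)

```text
time_s: 34.25
position: [0.5014, 0.1766, 0.1579]
eef_rot: [0.982, 0.191, 0.0, 0.0]
ft_force: [-0.3, 0.6, -3.1]
opening: 0.0207
grip_force: 99.0
```

```bash
python3 s.py
```

```text
{'time_s': 34.25, 'position': [0.5014, 0.1766, 0.1579], 'ft_force': [-0.2873, 0.6032, -3.1348], 'wrist_torque': [-0.0016, 0.0243, 0.0212], 'grip_force': 99.0092} tip 0.0089 ydir -68.0 q7 -1.874 tool err to socket [-0.1203  0.3314 -0.    ]
```

To row units: 0.001 m / 0.75 = 0.0013, 0.0008 m / 0.75 = 0.0011.

Call:
move_arm(
  plan="0 0 0.0005 0 0 0; 0 0 0.0011 0 0 0; 0 0 0.0013 0 0 0; 0 0 0.0013 0 0 0; 0 0 0.0013 0 0 0; 0 0 0.0013 0 0 0; 0 0 0.0013 0 0 0; 0 0 0.0013 0 0 0",
)

```text
time_s: 35.25
position: [0.5014, 0.1766, 0.157]
eef_rot: [0.982, 0.191, 0.0, 0.0]
ft_force: [-1.1, -1.8, 5.4]
opening: 0.0204
grip_force: 100.1
```

Call:
move_arm(
  plan="0 0 0 0 0 0; 0 0 0 0 0 0; 0 0 0 0 0 0; 0 0 0 0 0 0; 0 0 0 0 0 0; 0 0 0 0 0 0; 0 0 0 0 0 0; 0 0 0 0 0 0",
  grip=1,
)

```text
time_s: 36.25
position: [0.5013, 0.1766, 0.1568]
eef_rot: [0.982, 0.191, 0.0, 0.0]
ft_force: [0.1, 0.9, 0.1]
opening: 0.0855
grip_force: 0.0
```

To row units: -0.14 m / 0.75 = -0.1867, -0.13 m / 0.75 = -0.1733.

Call:
move_arm(
  plan="0 0 -0.0267 0 0 0; 0 0 -0.0667 0 0 0; 0 0 -0.12 0 0 0; 0 0 -0.1733 0 0 0; -0.0267 0 -0.1867 0 0 0; -0.0467 0 -0.1867 0 0 0; -0.0467 0 -0.1867 0 0 0; -0.0467 0 -0.1867 0 0 0",
)

```text
time_s: 37.25
position: [0.4689, 0.1634, 0.2961]
eef_rot: [0.982, 0.191, -0.0, 0.0]
ft_force: [-1.3, -0.1, 0.1]
opening: 0.0855
grip_force: 0.0
```

```bash
python3 s.py;  python3 - <<'E'
from h import *
out=[]
for c,X in (("wrist",[.5,.176,.1]),("side",[.5,.176,.08]),("side",[.5,-.125,.03])):
    im=grab_frame(c); u,v=[int(x) for x in proj(c,X)]; r=60 if c=="wrist" else 40
    v0,u0=max(v-r,0),max(u-r*2//3,0)
    out.append(cv2.resize(im[v0:v0+2*r,u0:u0+r*4//3],(266,400),interpolation=cv2.INTER_CUBIC))
cv2.imwrite("pics/m7.png",np.hstack(out))
E
```

```text
{'time_s': 37.25, 'position': [0.4689, 0.1634, 0.2961], 'ft_force': [-1.321, -0.0689, 0.0539], 'wrist_torque': [0.0593, -0.0303, 0.0209], 'grip_force': 0.0} tip 0.1471 ydir -68.01 q7 -1.758 tool err to socket [-0.0852  0.3313  0.    ]
```

View pics/m7.png

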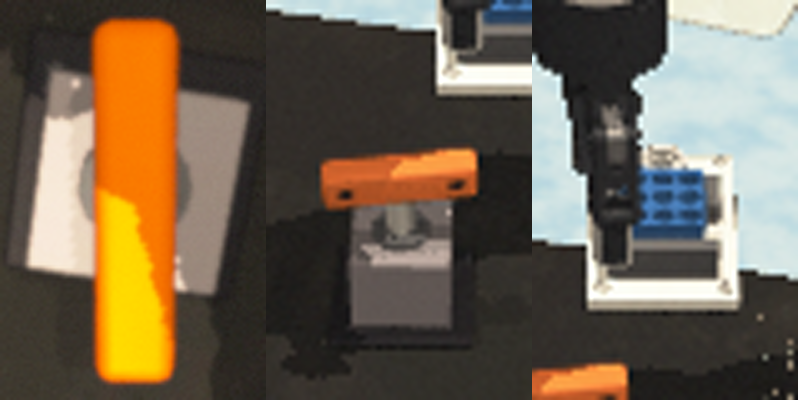

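The key stands with its collar down on the stand and the gripper is clear. Handing in.

```bash
python3 -c "
from workcell import *
print(hand_in())"
```

```text
the job is handed in; nothing more can be done
None
```

I seated the key fully home, turned it clockwise until the cam hit its stop, stood it back in its stand, let go and handed the job in. `hand_in()` gave no verdict. I judged the jaw tight from a held 0.27 N m at the stop, not from a picture.

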